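# Set the spring tweezers to the green gauge mark and hold them there

### The job

Take the sprung tweezers off their wooden rest by the blue thumb pads and squeeze them until the gap between the tips matches the two green dots on the steel setting gauge, one tip held over the middle of each dot, about a centimetre or less above the gauge without touching it. Never pinch the tips shut on the way, and leave the other things on the bench where they are. Finish while still holding the tweezers steady there, in the air at that gap; do not put them down.

Things in the scene. Friction and masses are not known exactly. Their poses are not given: they have to be found in the camera images.
- tweezers: sprung steel tweezers lying level on the rest, 179 mm long, 14 mm thick vertically, about 60 g, balanced at the pads. Origin: on their underside, below the middle between the blue thumb pads; x runs along them to the tips (85 mm ahead; the heel ends 94 mm behind), z up. The jaws close sideways (along y), always equally, each about a hinge 75 mm behind the origin and 4 mm off the middle line
- pads (a point): middle between the two blue thumb pads, 7 mm above the tweezers' underside. The pads are 34 mm long, 14 mm high, 43 mm apart over their outer faces when open and 31 mm at a tip gap of 16 mm, where the faces are parallel. Squeezing them by 1 mm shrinks the tip gap by 2.1 mm. They push back with about 0.7 N at first, 6.5 N at 16 mm gap, 9.5 N nearly shut
- jaw_left (a joint): turn of the left jaw (the right one turns alike): 0 rad open (tip gap 44 mm), 0.0875 at a gap of 16 mm, 0.131 nearly shut (2 mm)
- tip_left (a point): inner face of the left (+y) jaw's tip, at its very end, mid-height (7 mm above the tweezers' underside; the tip itself is 5 mm high, 2.5 mm thick). The tip gap is the distance from tip_left to tip_right
- tip_right (a point): the same on the right (-y) jaw
- rest: wooden tweezer rest, fixed: a foot 170 x 56 x 6 mm and two saddles 28 mm high, 16 mm long, at 78 mm behind and 45 mm ahead of its origin, on which the tweezers lie; two brass pins 10 mm high stand beside the heel. Origin: on the work surface, below the thumb pads; x towards the tips. Between the saddles the foot's top is 22 mm below the tweezers
- gauge_green: steel setting gauge with two green dots, a fixed block 50 x 60 x 12 mm (x, y, z). Origin: centre of its underside, on the work surface. The dots lie on its y axis, 16 mm apart centre to centre. It may stand to either side of the yellow one
- green_dot_left (a point): centre of the green dot (8 mm wide, flush) on the gauge's +y side, on its top face, 12 mm above the work surface
- green_dot_right (a point): centre of the green dot (8 mm wide, flush) on the gauge's -y side, on its top face, 12 mm above the work surface
- gauge_yellow: the like gauge with two yellow dots 28 mm apart, for other work: not to be used. Origin: centre of its underside; same size, fixed
- jar_red: small jar with a black lid, 52 mm wide, 58 mm high; origin under its centre; a bystander
- jar_gold: small jar with a gold lid, 42 mm wide, 46 mm high; origin under its centre; a bystander
- cup_small: small dark red cup, 52 mm wide, 36 mm high; origin under its centre; a bystander
- whetstone: grey whetstone, 40 x 120 x 22 mm; origin under its centre; a bystander
There are look-alikes about, which are no part of the job. Leave any pink or red look-alike of the gauge_green alone.

How it is judged:
On the way:
1. the tweezers are lifted clear of their rest in the gripper (z of tweezers in the frame of rest above 0.045 m and contact force between tweezers and rest below 0.05 N and contact force between the fingers and tweezers above 0.5 N), for 0.2 s.
At the end, for the whole second after the job is handed in: Held in the fingers and still (under 20 mm/s), with the tip gap 16 mm within 2.5 mm, each tip within 4 mm horizontally of the centre of its own green dot (either way round) and its middle 0.5 to 18 mm above the gauge's top face, the tweezers touching neither gauge nor the rest (((horizontal distance between tip_left and green_dot_left below 0.004 m and horizontal distance between tip_right and green_dot_right below 0.004 m) or (horizontal distance between tip_left and green_dot_right below 0.004 m and horizontal distance between tip_right and green_dot_left below 0.004 m)) and distance between tip_left and tip_right between 0.0135 and 0.0185 m and z of tip_left in the frame of gauge_green between 0.0125 and 0.03 m and z of tip_right in the frame of gauge_green between 0.0125 and 0.03 m and contact force between tweezers and gauge_green below 0.05 N and contact force between tweezers and rest below 0.05 N and contact force between tweezers and gauge_yellow below 0.05 N and contact force between the fingers and tweezers above 1 N and linear speed of tweezers below 0.02 m/s); the arm keeps its last pose, push and grip.
It fails at once if the tips are pinched shut (gap under 5 mm) (distance between tip_left and tip_right below 0.005 m).
It fails at once if a bystander is moved by more than 30 mm (distance of any of jar_red, jar_gold, cup_small, whetstone from where it was at the start of the episode above 0.03 m).
It also fails if it takes over 38 s, if anything falls off the work surface, if the arm or the gripper's body presses on something with over 40 N, if the wrist force passes 120 N, or if a joint passes its speed limit or range.

### The arm

A 7-joint arm with a two-finger parallel gripper is mounted at the origin on a cart in front of the work surface, level with it; the furniture and walls round the work are solid. World frame = base frame: x ahead of the robot, y to its left, z up, the work surface at z = 0. Lengths are in m, angles in rad, forces in N, time in s.
With the tool pointing down it reaches from about 0.35 to 0.9 m from the base axis. Payload 7.2 kg.
Tool frame: the origin (TCP) lies on the centre line of the jaws, within the pads' length; the fingertips stand finger_overhang ahead of it and the grasp point (between the pads) lies 5 mm behind it (finger_overhang is the distance from the TCP to the fingertips, in m); z points along the fingers, y is the line along which they close (so a half turn about z gives the same grasp; the last joint's range is limited). The gripper opens to 88 mm and grips with 3 to 60 N. Pads are 20 mm wide; open, the fingers measure 115 mm over their backs; the gripper's body (75 mm by 178 mm) begins 61 mm behind the grasp point.
Start: joints at [-1.362, 0.411, -0.013, 1.596, 0.006, 1.134, -0.082], TCP at [0.171, 0.601, 0.237] pointing down, gripper open.
Joint ranges: [-2.95, 2.95], [-0.29, 1.99], [-1.47, 1.44], [0.14, 2.54], [-1.03, 4.17], [0.13, 1.85], [-2.86, 2.86]. Speed limits (rad/s): [2.39, 2.39, 3.01, 3.01, 3.14, 3.14, 3.14].

### API

Orientations are given as a 3x3 rotation matrix whose columns are the frame's x, y, z axes.
In Python, from plant import * gives the robot as it stands.
- The arm moves only by the tool send_rows, never from a script. Its argument "increments" is a list that holds one entry, the list of rows, each a list of 7 numbers: the turn, a rotation vector about the world's x, y, z scaled (see below), then the shift along the world's x, y, z scaled (see below), then the gripper's target within -1 to 1 (shut at 1, half-way at 0, fully open at -1). A call has 1 to 12 rows; each row shifts and turns the commanded pose from where the row before left it; what a row does not reach is not made up. The controller multiplies each number of a shift by 250 mm and each number of a turn by 45 degrees. A row lasts 1/12 s, in which the tool goes at most 41.7 mm and 7.16 degrees, less where a joint would pass 70% of its speed; a pose out of reach is approached as far as the arm can. A call with a number of a shift or a turn outside -1 to 1 is refused whole. A call with a gripper value outside its range is refused whole. The fingers move at their own pace and stop on an object; "grip_force" is the grip in N (left out, the last holds). Time passes only in rows, so rows that do not move let the fingers close. It gives the time, the measured TCP pose, the force, the opening and the grip force at its end, in the units of the state.
- sense(): the state, without advancing time (a new reading comes with each control period).
- read_camera(name): name is "side" or "top"; returns a dict with "img" (480x640x3 uint8, red, green, blue), "fx", "fy", "cx", "cy" (pixels), "k1" (the pictures are not rectified: a ray, as slopes to the right and down, at radius r is drawn at 1 + k1 r^2 times it, then the intrinsics apply), "position" and "orientation" of the camera in the world. Camera axes: x right, y down, z forward; pixel columns grow to the right and rows downward; lengths in m; the calibration is good to about 2 mm. A picture is of the moment at which its call begins. There is no depth.
- close_job(): hands the job in; it is judged then, once.
The state is a dict: "time_s": time; "joints": joint angles; "qd": joint speeds; "joint_torque": joint torques, N m; "tool_pos": TCP position; "tcp_rot": TCP orientation; "force": force on the tool from outside, world axes, zero at the start; "wrist_torque": the same for the moment, N m; "gripper_width": finger opening in m; "finger_force": force on a finger pad.
Only numpy, scipy, OpenCV 4.12 (cv2) and the standard library are available. Lean on these libraries where they do the work, as an engineer would, in place of code of your own. Each camera call takes 0.05 s, during which the arm holds its last target. There are 200 camera calls.

## Working session

There is one attempt and no reset: what is moved stays moved. The work goes in short steps, Python scripts to look and compute and a tool call to move; the robot and the scene stay as the last step left them, time stands still between calls to the robot, and variables do not carry over. Pictures are saved under pics/ and viewed, at most 10 in all, crops included, and the job is handed in when it is done.

Besides the shell and the picture viewer there is one more tool, called after "Emit:" by a JSON object that holds its "op" and its "data", one argument or row to a line. send_rows: Moves the arm, as the interface text tells. Shifts and turns lie within -1 to 1; 1 stands for 250 mm of shift or 45 degrees of turn. Its arguments: {"type":"object","properties":{"increments":{"type":"array","items":{"type":"array","items":{"type":"array","items":{"type":"number","minimum":-1,"maximum":1}}}},"grip_force":{"type":"number"}},"required":["increments"]}

```bash
mkdir -p pics; ls
python3 - <<'E'
from plant import *
import cv2
s=sense();print({k:(v if not hasattr(v,'round') else v) for k,v in s.items()})
for n in("top","side"):
    c=read_camera(n);cv2.imwrite(f"pics/{n}0.png",c["img"][:,:,::-1]);print(n,{k:v for k,v in c.items() if k!="img"})
E
```

```text
pics
{'time_s': 0.0, 'joints': array([-1.36220872,  0.41189077, -0.01274318,  1.59697733,  0.0055852 ,
        1.13430701, -0.08219854]), 'qd': array([ 0.00183202, -0.00029875, -0.00014277,  0.00100366, -0.00052196,
        0.00067642, -0.00046594]), 'joint_torque': array([-1.69902787e-04, -5.87956202e+01,  6.41426258e-01, -2.91072768e+01,
       -5.37930988e-02,  1.85857073e-02,  1.62496508e-04]), 'tool_pos': array([0.17068251, 0.60076956, 0.23584189]), 'tcp_rot': array([[-9.61951385e-01,  2.73220454e-01, -3.41796278e-04],
       [ 2.73220655e-01,  9.61950205e-01, -1.50896294e-03],
       [-8.34885389e-05, -1.54493479e-03, -9.99998803e-01]]), 'force': array([-0.60299079, -0.57600506, -0.19170237]), 'wrist_torque': array([ 0.01382414,  0.01087961, -0.01098848]), 'finger_force': 0.0, 'gripper_width': 0.08761024175318106}
top {'fx': 506.1457031497382, 'fy': 506.1457031497382, 'cx': 317.54741345790484, 'cy': 241.76226379337714, 'k1': -0.039309386107192486, 'position': array([ 0.41822475, -0.16266714,  1.33098649]), 'orientation': array([[-0.02500533, -0.99743853,  0.06701572],
       [-0.99953031,  0.02613322,  0.0160066 ],
       [-0.01771694, -0.06658399, -0.99762352]])}
side {'fx': 544.4735939857688, 'fy': 544.4735939857688, 'cx': 324.8757737518648, 'cy': 236.76247365868971, 'k1': -0.0392916108212371, 'position': array([ 0.47364272, -1.24767806,  0.76025164]), 'orientation': array([[ 0.99952695, -0.02650939,  0.01559258],
       [-0.02731293, -0.53205711,  0.84626783],
       [-0.0141379 , -0.84629338, -0.53252947]])}
```

View pics/top0.png

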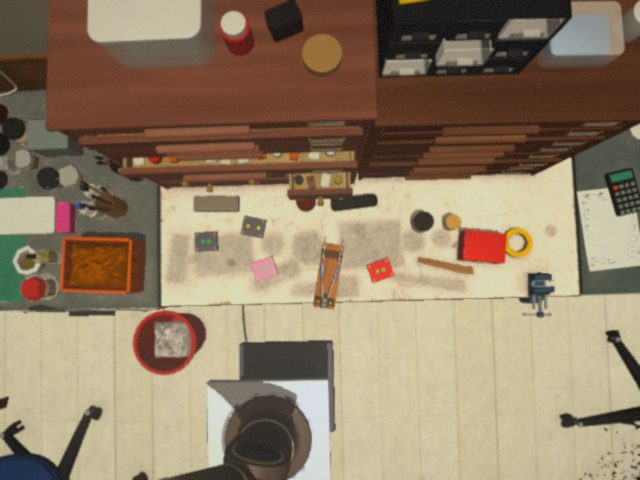

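View pics/side0.png

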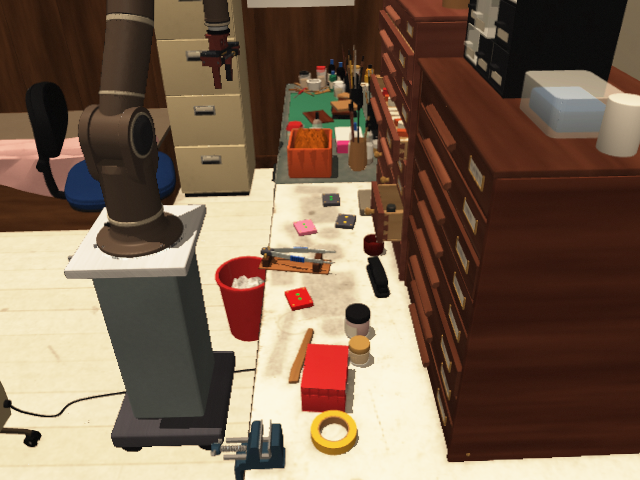

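The top view shows the tweezers at about (328,270) with their tips up (+x). There are steel gauges at about (206,241) and (253,227), and pink and red look-alikes. Next I'll take enlarged crops and cast rays.

```bash
cat > h.py <<'E'
from plant import *
import cv2, numpy as np
def ray(c,uv):
    x=(np.array(uv,float)-[c["cx"],c["cy"]])/[c["fx"],c["fy"]]
    d=x.copy()
    for _ in range(10): d=x/(1+c["k1"]*(d@d))
    return c["orientation"]@np.array([d[0],d[1],1.])
def plane(c,uv,z):
    r=ray(c,uv);p=c["position"];return p+r*(z-p[2])/r[2]
def proj(c,P):
    q=c["orientation"].T@(np.array(P)-c["position"]);d=q[:2]/q[2]
    return d*(1+c["k1"]*(d@d))*[c["fx"],c["fy"]]+[c["cx"],c["cy"]]
def blobs(c,lo,hi,box,amin=3):
    x0,y0,x1,y1=box;hsv=cv2.cvtColor(c["img"],cv2.COLOR_RGB2HSV)
    m=cv2.inRange(hsv,lo,hi);k=np.zeros_like(m);k[y0:y1,x0:x1]=m[y0:y1,x0:x1]
    n,_,st,ce=cv2.connectedComponentsWithStats(k)
    return [(ce[i].round(2),int(st[i,4])) for i in range(1,n) if st[i,4]>=amin]
E
python3 - <<'E'
from h import *
c=read_camera("top");s=read_camera("side")
i=c["img"][:,:,::-1]
a=cv2.resize(i[210:260,190:290],(800,400),interpolation=cv2.INTER_CUBIC)[:300] if 0 else cv2.resize(i[215:252,190:270],(400,185),interpolation=cv2.INTER_CUBIC)
b=cv2.resize(i[230:312,300:356],(400,585),interpolation=cv2.INTER_CUBIC)
d=cv2.resize(s["img"][185:280,255:345,::-1],(379,400),interpolation=cv2.INTER_CUBIC)
o=np.zeros((585,800,3),np.uint8);o[:185,:400]=a;o[185:585,:379]=d;o[:,400:]=b
cv2.imwrite("pics/crop.png",o)
for nm,lo,hi in(("green",(40,60,60),(85,255,255)),("yellow",(20,80,80),(35,255,255))):
    for p,A in blobs(c,lo,hi,(190,215,270,252),2): print(nm,"top",p,A,plane(c,p,.012).round(4))
    for p,A in blobs(s,lo,hi,(300,185,370,235),2): print(nm,"side",p,A,plane(s,p,.012).round(4))
for p,A in blobs(c,(95,80,60),(125,255,255),(300,230,356,312)): print("blue top",p,A,plane(c,p,.035).round(4))
for p,A in blobs(s,(95,80,60),(125,255,255),(255,235,345,280)): print("blue side",p,A,plane(s,p,.035).round(4))
E
```

```text
green top [202.38 241.25] 16 [0.5161 0.1611 0.012 ]
green top [208.41 240.88] 17 [0.5167 0.1451 0.012 ]
green side [330.56 197.67] 18 [0.5179 0.1543 0.012 ]
green side [303.5 224. ] 2 [0.44   0.0085 0.012 ]
yellow top [247.5 225.5] 16 [0.5544 0.0414 0.012 ]
yellow top [258.  227.5] 16 [0.5484 0.0138 0.012 ]
yellow side [346.  216.5] 6 [0.5562 0.0427 0.012 ]
yellow side [344.29 221.57] 7 [0.55   0.0157 0.012 ]
blue top [321.  266.5] 4 [ 0.4416 -0.1491  0.035 ]
blue side [296.62 258.44] 61 [ 0.4258 -0.1877  0.035 ]
```

View pics/crop.png

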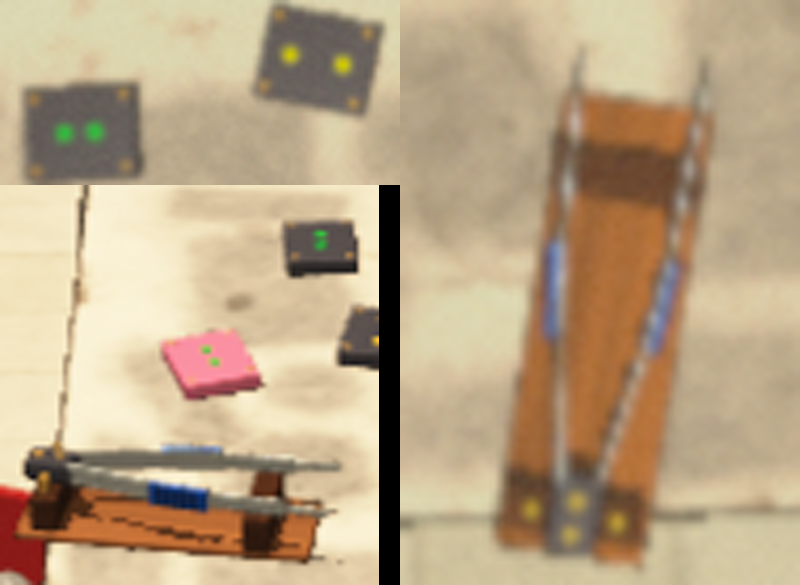

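The crops show the green-dot gauge on the left, with dots at (202.4,241.3) and (208.4,240.9). The tweezers' blue pads are at about (321.3,270.6) and (337,273.2), the tips at (325.3,237) and (342.4,239.1), and the heel at (324.5,302.2).

Run:
```python
from h import *
import plant; print([k for k in dir(plant) if not k.startswith('__')], getattr(plant,'finger_overhang',None))
c=read_camera("top");s=read_camera("side")
P=[]
for p,A in blobs(c,(100,45,60),(130,255,255),(312,255,348,290)): print("blue",p,A,plane(c,p,.040).round(4))
for n,uv,z in(("padL",(321.3,270.6),.04),("padR",(337,273.2),.04),("tipL",(325.3,237),.036),("tipR",(342.4,239.1),.036),("heel",(324.5,302.2),.042)):
    q=plane(c,uv,z);P.append(q);print(n,q.round(4))
t=(P[2]+P[3])/2;h=P[4];print("yaw",np.degrees(np.arctan2(t[1]-h[1],t[0]-h[0])),"padmid",(P[0]+P[1])/2,"from tip",np.linalg.norm((t-h)[:2]))
# side: near pad outer face centre & tips
for p,A in blobs(s,(100,100,60),(125,255,255),(255,235,345,280)): print("side blue",p,A,plane(s,p,.035).round(4))
print("near tip side",plane(s,(255+335/4.21,185+(512-185)/4.21),.035).round(4),"far tip",plane(s,(255+340/4.21,185+(467-185)/4.21),.035).round(4))
```

Emit:
{"op": "send_rows", "data": {
  "increments": [
    [[0,0,0.012,0.083,-0.117,0,-1],[0,0,0.012,0.083,-0.117,0,-1],[0,0,0.012,0.083,-0.117,0,-1],[0,0,0.012,0.083,-0.117,0,-1],[0,0,0.012,0.083,-0.117,0,-1],[0,0,0.012,0.083,-0.117,0,-1],[0,0,0.012,0.083,-0.117,0,-1],[0,0,0.012,0.083,-0.117,0,-1],[0,0,0.012,0.083,-0.117,0,-1],[0,0,0.012,0.083,-0.117,0,-1],[0,0,0.012,0.083,-0.117,0,-1],[0,0,0.012,0.083,-0.117,0,-1]]
  ],
  "grip_force": 15
}}

```text
time_s: 1.3
tool_pos: [0.4206, 0.2486, 0.2369]
tcp_rot: [[-0.987, 0.162, 0.0], [0.162, 0.987, 0.001], [-0.0, 0.001, -1.0]]
force: [-0.7, 0.3, 0.1]
gripper_width: 0.0876
finger_force: 0.0
```

Emit:
{"op": "send_rows", "data": {
  "increments": [
    [[0,0,0,0.0028,-0.1395,-0.0455,-1],[0,0,0,0.0028,-0.1395,-0.0455,-1],[0,0,0,0.0028,-0.1395,-0.0455,-1],[0,0,0,0.0028,-0.1395,-0.0455,-1],[0,0,0,0.0028,-0.1395,-0.0455,-1],[0,0,0,0.0028,-0.1395,-0.0455,-1],[0,0,0,0.0028,-0.1395,-0.0455,-1],[0,0,0,0.0028,-0.1395,-0.0455,-1],[0,0,0,0.0028,-0.1395,-0.0455,-1],[0,0,0,0.0028,-0.1395,-0.0455,-1],[0,0,0,0.0028,-0.1395,-0.0455,-1],[0,0,0,0.0028,-0.1395,-0.0455,-1]]
  ]
}}

```text
time_s: 2.3
tool_pos: [0.4282, -0.1699, 0.0998]
tcp_rot: [[-0.987, 0.162, 0.001], [0.162, 0.987, -0.0], [-0.001, 0.0, -1.0]]
force: [0.8, 0.8, -0.9]
gripper_width: 0.088
finger_force: 0.0
```

Run:
```python
from h import *
c=read_camera("side");print(sense()["tool_pos"])
cv2.imwrite("pics/s1.png",cv2.resize(c["img"][180:290,240:370,::-1],(780,600)[0:1]+(600,),interpolation=cv2.INTER_CUBIC))
```

```text
[ 0.42702235 -0.17687698  0.09868369]
```

View pics/s1.png

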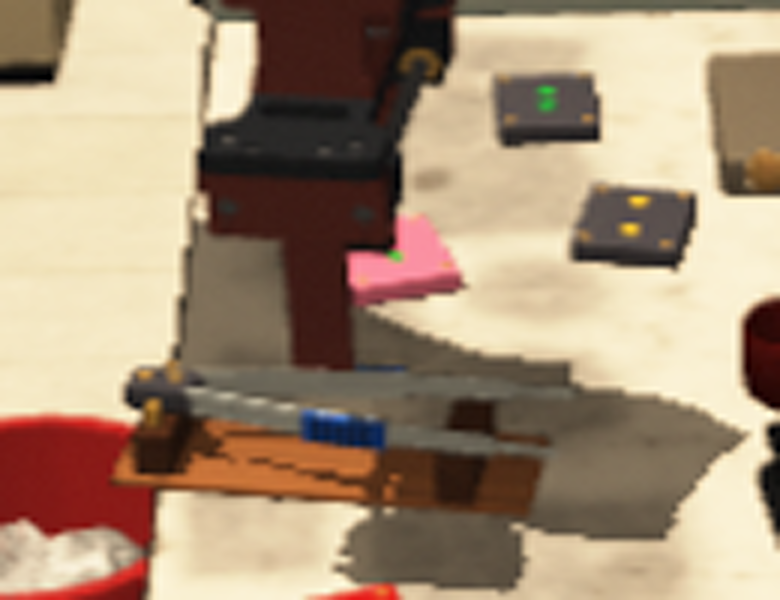

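The side view shows the near finger right above the blue pads (pad at crop (343,428), fingertip at (325,365)). The dots are clear at crop (547,98), and nothing has been disturbed. I'll descend with a small correction.

Emit:
{"op": "send_rows", "data": {
  "increments": [
    [[0,0,0,0.002,0.004,-0.02,-1],[0,0,0,0.002,0.004,-0.05,-1],[0,0,0,0,0,-0.06,-1],[0,0,0,0,0,-0.06,-1],[0,0,0,0,0,-0.05,-1],[0,0,0,0,0,-0.03,-1],[0,0,0,0,0,0,-1],[0,0,0,0,0,0,-0.6],[0,0,0,0,0,0,-0.2],[0,0,0,0,0,0,-0.1],[0,0,0,0,0,0,-0.05],[0,0,0,0,0,0,-0.05]]
  ],
  "grip_force": 15
}}

```text
time_s: 3.35
tool_pos: [0.4295, -0.1663, 0.0331]
tcp_rot: [[-0.987, 0.163, 0.001], [0.163, 0.987, -0.0], [-0.001, 0.0, -1.0]]
force: [0.4, 0.4, -0.1]
gripper_width: 0.0579
finger_force: 0.0
```

Run:
```python
from h import *
s=sense();print(s["tool_pos"],s["gripper_width"],s["finger_force"],s["force"])
c=read_camera("top");d=read_camera("side")
o=np.zeros((600,800,3),np.uint8)
o[:,:400]=cv2.resize(c["img"][230:312,300:356,::-1],(400,600),interpolation=cv2.INTER_CUBIC)
o[:400,400:]=cv2.resize(d["img"][230:280,255:345,::-1],(400,400),interpolation=cv2.INTER_CUBIC)
cv2.imwrite("pics/g1.png",o)
```

```text
[ 0.42954308 -0.16627558  0.03311564] 0.057900678049216205 0.0 [ 0.35087481  0.37349958 -0.08106026]
```

View pics/g1.png

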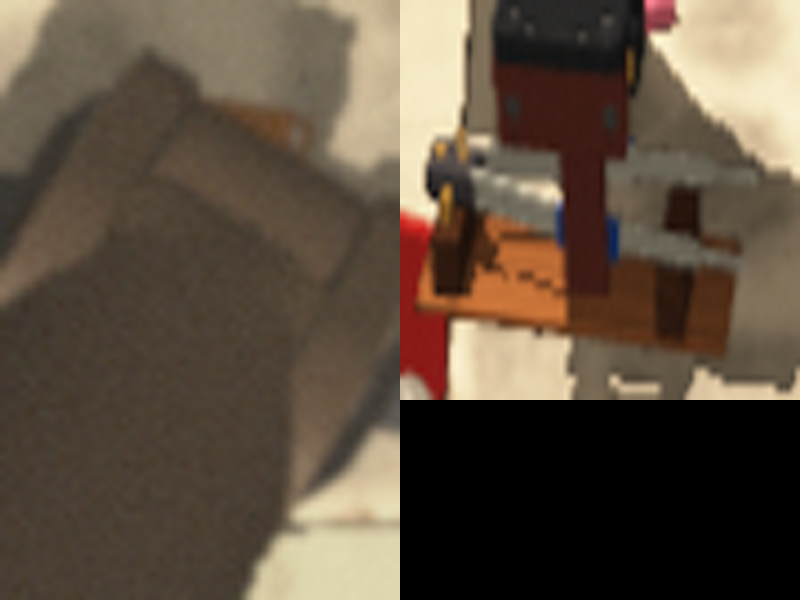

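The side view shows the finger centred on the near pad (crop x≈586). The top view is blocked by the arm. I'll close in stages.

Emit:
{"op": "send_rows", "data": {
  "increments": [
    [[0,0,0,0,-0.003,0,0.0],[0,0,0,0,0,0,0.05],[0,0,0,0,0,0,0.1],[0,0,0,0,0,0,0.15],[0,0,0,0,0,0,0.18],[0,0,0,0,0,0,0.18],[0,0,0,0,0,0,0.18],[0,0,0,0,0,0,0.18]]
  ],
  "grip_force": 15
}}

```text
time_s: 4.12
tool_pos: [0.4296, -0.1672, 0.0328]
tcp_rot: [[-0.987, 0.163, 0.001], [0.163, 0.987, -0.0], [-0.001, -0.0, -1.0]]
force: [0.9, -0.2, 4.4]
gripper_width: 0.0357
finger_force: 4.9
```

Emit:
{"op": "send_rows", "data": {
  "increments": [
    [[0,0,0,0,0,0,0.22],[0,0,0,0,0,0,0.26],[0,0,0,0,0,0,0.28],[0,0,0,0,0,0,0.28],[0,0,0,0,0,0,0.28],[0,0,0,0,0,0,0.28]]
  ],
  "grip_force": 15
}}

```text
time_s: 4.62
tool_pos: [0.4295, -0.1672, 0.0328]
tcp_rot: [[-0.987, 0.163, 0.001], [0.163, 0.987, -0.0], [-0.001, -0.0, -1.0]]
force: [1.9, -0.4, 4.7]
gripper_width: 0.0316
finger_force: 7.2
```

Emit:
{"op": "send_rows", "data": {
  "increments": [
    [[0,0,0,0,0,0.02,0.28],[0,0,0,0,0,0.04,0.28],[0,0,0,0,0,0.06,0.28],[0,0,0,0,0,0.08,0.28],[0,0,0,0,0,0.08,0.28],[0,0,0,0,0,0.06,0.28],[0,0,0,0,0,0.03,0.28],[0,0,0,0,0,0,0.28],[0,0,0,0,0,0,0.28],[0,0,0,0,0,0,0.28]]
  ]
}}

```text
time_s: 5.45
tool_pos: [0.4285, -0.1667, 0.1244]
tcp_rot: [[-0.987, 0.163, -0.001], [0.163, 0.987, 0.0], [0.001, 0.0, -1.0]]
force: [-0.7, -0.1, -0.8]
gripper_width: 0.032
finger_force: 5.6
```

Run:
```python
from h import *
s=sense();print(s["tool_pos"],s["gripper_width"],s["finger_force"],s["force"],s["wrist_torque"])
d=read_camera("side")
cv2.imwrite("pics/l1.png",cv2.resize(d["img"][190:280,250:370,::-1],(800,600),interpolation=cv2.INTER_CUBIC))
```

```text
[ 0.42854325 -0.16670253  0.12443252] 0.032020169273844844 5.601410418748856 [-0.70777501 -0.13625047 -0.8164234 ] [0.02760818 0.01097518 0.01334943]
```

View pics/l1.png

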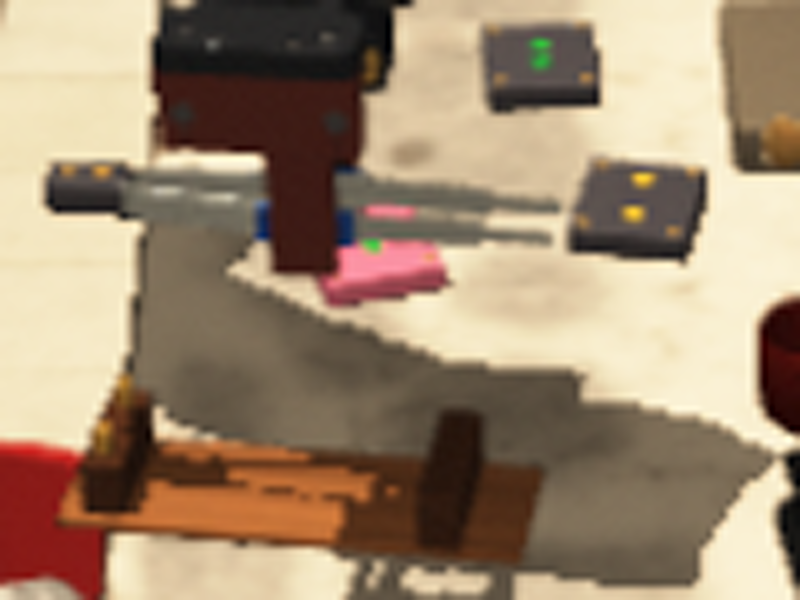

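The tweezers are lifted and level. Their tips are at about crop (552,237) and (560,205), and the rest is clear. Next I'll carry them across to the green gauge, turning +11.4° and tightening slightly.

Emit:
{"op": "send_rows", "data": {
  "increments": [
    [[0,0,0.021,0.0012,0.05,0,0.29],[0,0,0.021,0.0012,0.1,0,0.3],[0,0,0.021,0.0012,0.13,0,0.3],[0,0,0.021,0.0012,0.13,0,0.3],[0,0,0.021,0.0012,0.13,0,0.3],[0,0,0.021,0.0012,0.13,0,0.3],[0,0,0.021,0.0012,0.13,0,0.3],[0,0,0.021,0.0012,0.13,0,0.3],[0,0,0.021,0.0012,0.13,0,0.3],[0,0,0.021,0.0012,0.12,0,0.3],[0,0,0.021,0.0012,0.07,0,0.3],[0,0,0.021,0.0012,0.03,0,0.3]]
  ]
}}

```text
time_s: 6.5
tool_pos: [0.432, 0.156, 0.1246]
tcp_rot: [[-0.999, -0.04, -0.001], [-0.04, 0.999, 0.0], [0.001, 0.0, -1.0]]
force: [-0.2, 0.9, -1.0]
gripper_width: 0.0311
finger_force: 6.4
```

Emit:
{"op": "send_rows", "data": {
  "increments": [
    [[0,0,0,0,0,-0.03,0.3],[0,0,0,0,0,-0.06,0.3],[0,0,0,0,0,-0.08,0.3],[0,0,0,0,0,-0.08,0.3],[0,0,0,0,0,-0.05,0.3],[0,0,0,0,0,-0.02,0.3],[0,0,0,0,0,0,0.3],[0,0,0,0,0,0,0.3]]
  ]
}}

```text
time_s: 7.17
tool_pos: [0.4329, 0.1517, 0.0451]
tcp_rot: [[-0.999, -0.032, -0.0], [-0.032, 0.999, -0.001], [0.0, -0.001, -1.0]]
force: [0.3, -1.1, 0.0]
gripper_width: 0.0311
finger_force: 6.4
```

Run:
```python
from h import *
s=sense();print(s["time_s"],s["tool_pos"],s["gripper_width"],s["finger_force"],s["force"])
c=read_camera("top");d=read_camera("side")
o=np.zeros((600,800,3),np.uint8)
o[:,:400]=cv2.resize(c["img"][218:266,190:222,::-1],(400,600),interpolation=cv2.INTER_CUBIC)
o[:400,400:]=cv2.resize(d["img"][180:220,305:345,::-1],(400,400),interpolation=cv2.INTER_CUBIC)
cv2.imwrite("pics/p1.png",o)
```

```text
7.1667 [0.43289976 0.15165001 0.04513101] 0.03110792544936591 6.418202519416809 [ 0.29417967 -1.11049728  0.01556598]
```

View pics/p1.png

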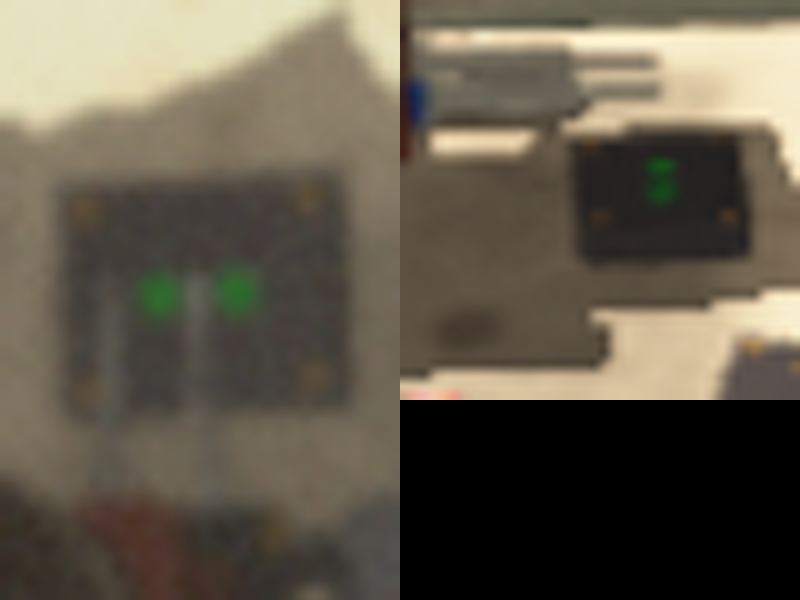

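The top view shows the tips at about crop (110,275) and (198,275), with the green dots at (160,296) and (238,293). The side view shows the tips at (658,62) and (658,90), well above the gauge.

Run:
```python
from h import *
s=sense();print(s["tool_pos"],s["tcp_rot"][:,1],s["gripper_width"])
c=read_camera("top");d=read_camera("side")
T=lambda u,v:(190+(u+.5)/12.5-.5,218+(v+.5)/12.5-.5)
S=lambda u,v:(305+(u-400+.5)/10-.5,180+(v+.5)/10-.5)
z=s["tool_pos"][2]+.002
for n,q in(("tipL",plane(c,T(110,275),z)),("tipR",plane(c,T(198,275),z)),("dotL",plane(c,T(160,296),.012)),("dotR",plane(c,T(238,293),.012)),
 ("side far tip",plane(d,S(658,62),z)),("side near tip",plane(d,S(658,90),z)),("sdotL",plane(d,S(661,165),.012)),("sdotR",plane(d,S(661,190),.012))): print(n,q.round(4))
```

```text
[0.43337238 0.15249184 0.04580334] [-3.32502455e-02  9.99447015e-01  2.91336553e-04] 0.0306403484160857
tipL [0.5181 0.1627 0.0478]
tipR [0.5176 0.1445 0.0478]
dotL [0.5162 0.1612 0.012 ]
dotR [0.5164 0.1447 0.012 ]
side far tip [0.5178 0.1602 0.0478]
side near tip [0.5172 0.1425 0.0478]
sdotL [0.5186 0.1643 0.012 ]
sdotR [0.518  0.1489 0.012 ]
```

Emit:
{"op": "send_rows", "data": {
  "increments": [
    [[0,0,0,-0.001,-0.002,-0.02,0.295],[0,0,0,-0.001,-0.002,-0.03,0.295],[0,0,0,0,0,-0.03,0.295],[0,0,0,0,0,-0.015,0.295],[0,0,0,0,0,0,0.295],[0,0,0,0,0,0,0.295],[0,0,0,0,0,0,0.295],[0,0,0,0,0,0,0.295]]
  ]
}}

```text
time_s: 8.03
tool_pos: [0.4325, 0.152, 0.0215]
tcp_rot: [[-0.999, -0.034, 0.0], [-0.034, 0.999, 0.0], [-0.0, 0.0, -1.0]]
force: [-0.7, -0.6, -0.6]
gripper_width: 0.0308
finger_force: 6.1
```

Run:
```python
from h import *
s=sense();print(s["time_s"],s["tool_pos"],s["gripper_width"],s["finger_force"],s["force"])
c=read_camera("top");d=read_camera("side")
o=np.zeros((600,800,3),np.uint8)
o[:,:400]=cv2.resize(c["img"][218:266,190:222,::-1],(400,600),interpolation=cv2.INTER_CUBIC)
o[:400,400:]=cv2.resize(d["img"][180:220,305:345,::-1],(400,400),interpolation=cv2.INTER_CUBIC)
cv2.imwrite("pics/p2.png",cv2.convertScaleAbs(o,alpha=1.5))
```

```text
8.0333 [0.43245657 0.15202028 0.02152378] 0.030827111503863053 6.107362657785416 [-0.68500178 -0.59047665 -0.62910486]
```

View pics/p2.png

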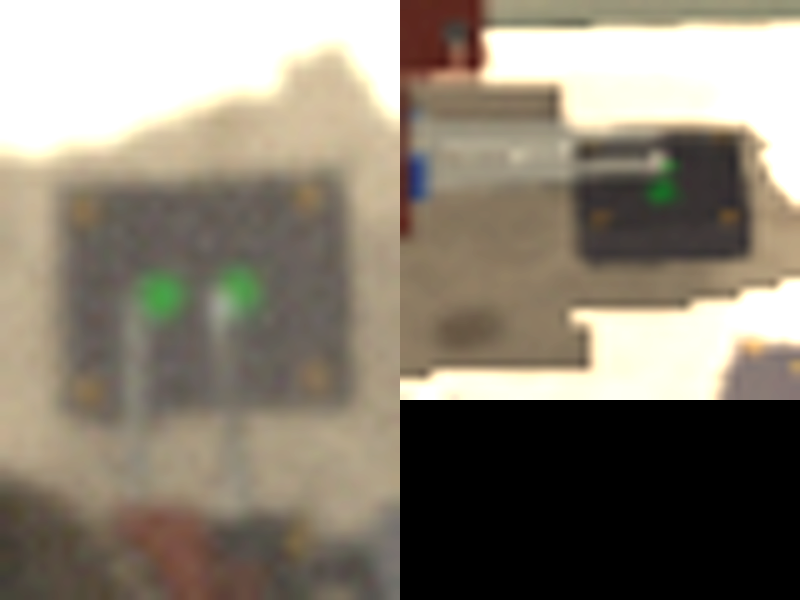

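The top view shows the tips at about crop (135,287) and (222,287), beside dots at (160,296) and (240,292). The side view has the near tip at (663,158). I'll work out the residual offset at tip height.

Run:
```python
from h import *
c=read_camera("top");d=read_camera("side")
T=lambda u,v:(190+(u+.5)/12.5-.5,218+(v+.5)/12.5-.5)
S=lambda u,v:(305+(u-400+.5)/10-.5,180+(v+.5)/10-.5)
for z in(.020,.0235):
  t=[plane(c,T(135,286),z),plane(c,T(222,286),z)];print(z,*[x.round(4) for x in t],"mid",((t[0]+t[1])/2).round(4),"side near",plane(d,S(665,159),z).round(4))
D=[plane(c,T(160,296),.012),plane(c,T(239,292),.012)];print("dots",*D,(D[0]+D[1])/2,"side dotR",plane(d,S(660,192),.012))
s=sense();print(s["tool_pos"],s["gripper_width"])
```

```text
0.02 [0.5178 0.1645 0.02  ] [0.5173 0.1462 0.02  ] mid [0.5176 0.1553 0.02  ] side near [0.5194 0.1529 0.02  ]
0.0235 [0.5176 0.1636 0.0235] [0.5171 0.1453 0.0235] mid [0.5173 0.1545 0.0235] side near [0.5192 0.1463 0.0235]
dots [0.51618822 0.16120773 0.012     ] [0.51659184 0.14446397 0.012     ] [0.51639003 0.15283585 0.012     ] side dotR [0.51766477 0.14766438 0.012     ]
[0.43242651 0.15202366 0.02158807] 0.031210726825505398
```

Emit:
{"op": "send_rows", "data": {
  "increments": [
    [[0,0,0,-0.0025,-0.0035,-0.002,0.295],[0,0,0,-0.0025,-0.0035,-0.002,0.295],[0,0,0,0,0,0,0.295],[0,0,0,0,0,0,0.295],[0,0,0,0,0,0,0.295],[0,0,0,0,0,0,0.295],[0,0,0,0,0,0,0.295],[0,0,0,0,0,0,0.295]]
  ]
}}

```text
time_s: 8.9
tool_pos: [0.4311, 0.1502, 0.0204]
tcp_rot: [[-0.999, -0.034, 0.0], [-0.034, 0.999, 0.0], [-0.0, 0.0, -1.0]]
force: [0.1, 0.1, -0.2]
gripper_width: 0.0315
finger_force: 6.1
```

Run:
```python
from h import *
s=sense();print(s["time_s"],s["tool_pos"],s["gripper_width"],s["finger_force"],s["force"])
c=read_camera("top");d=read_camera("side")
o=np.zeros((600,800,3),np.uint8)
o[:,:400]=cv2.resize(c["img"][218:266,190:222,::-1],(400,600),interpolation=cv2.INTER_CUBIC)
o[:400,400:]=cv2.resize(d["img"][180:220,305:345,::-1],(400,400),interpolation=cv2.INTER_CUBIC)
cv2.imwrite("pics/p3.png",cv2.convertScaleAbs(o,alpha=1.5))
```

```text
8.9 [0.43107264 0.15021385 0.02041846] 0.03147224337085664 6.107346564531326 [ 0.05327724  0.06676019 -0.24878995]
```

View pics/p3.png

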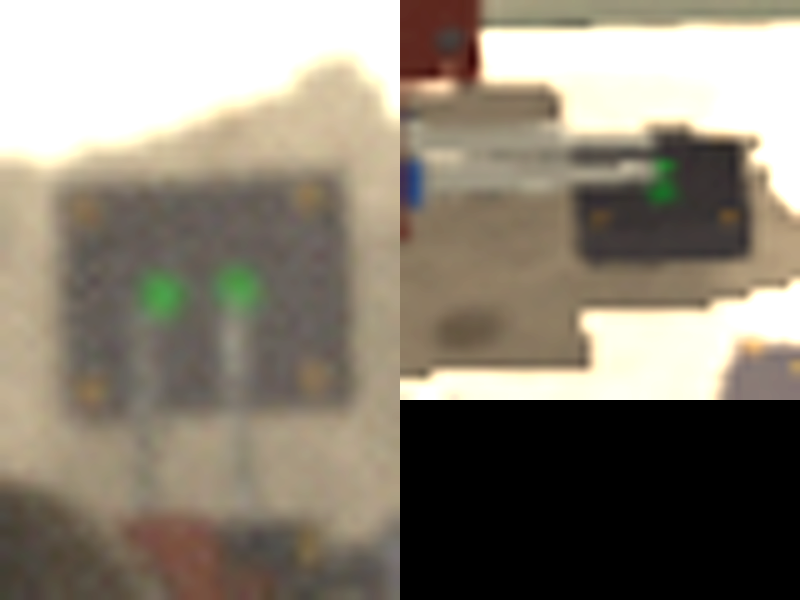

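The tips are now in line with the dots sideways, at columns of about 147 and 235. Their ends are faint, so I'll read the pixels directly, averaged over frames.

Run:
```python
from h import *
cs=[read_camera("top") for _ in range(8)];ds=[read_camera("side") for _ in range(8)]
A=np.mean([x["img"].astype(float) for x in cs],0);B=np.mean([x["img"].astype(float) for x in ds],0)
g=lambda I:(I[...,1]-I[...,0]).astype(int)
print("top G-R cols199-212 rows237-247");print(g(A)[237:248,199:213]);print("top R");print(A[237:248,199:213,0].astype(int))
print("side G-R cols322-336 rows192-201");print(g(B)[192:202,322:337]);print("side R");print(B[192:202,322:337,0].astype(int))
c,d=cs[0],ds[0]
s=sense();print(s["time_s"],s["tool_pos"],s["gripper_width"])
```

```text
top G-R cols199-212 rows237-247
[[-4 -4 -4 -4 -3 -4 -4 -5 -5 -4 -5 -4 -5 -4]
 [-5 -4 -5 -4 -2 -5 -3 -4 -3  0  0 -2 -5 -4]
 [-4 -2  1  7  5  0 -4 -2  6 18 16  4 -2 -4]
 [-4  0 16 35 35 14  0  1 21 41 44 18  0 -4]
 [-4  1 22 50 52 25  3  0 18 37 45 24  3 -3]
 [-4  0 17 40 41 19  0  0  8 15 24 14  0 -4]
 [-4 -2  4 14 14  4 -2 -4  0  1  4  1 -3 -4]
 [-3 -3 -2  0  0 -2 -5 -3 -3 -2 -2 -3 -3 -3]
 [-4 -4 -2 -3 -4 -4 -4 -4 -3 -3 -2 -3 -4 -4]
 [-4 -3 -3 -3 -4 -5 -5 -4 -3 -2 -3 -4 -4 -3]
 [-4 -3 -2 -3 -4 -4 -5 -3 -3 -2 -2 -4 -4 -4]]
top R
[[ 67  68  67  66  68  67  68  68  68  68  68  67  68  68]
 [ 65  67  68  68  66  68  67  67  68  66  67  68  68  70]
 [ 67  65  64  63  65  66  68  68  65  62  61  66  68  68]
 [ 66  65  60  54  54  63  66  66  61  55  54  63  67  68]
 [ 67  66  60  50  48  59  65  67  64  62  57  61  65  68]
 [ 69  72  69  59  54  61  66  66  69  79  70  66  68  68]
 [ 68  75  77  70  64  64  67  69  76  89  81  69  69  68]
 [ 68  73  80  75  68  66  68  67  78  96  88  73  67  69]
 [ 66  73  81  77  69  67  68  68  81 102  91  73  68  69]
 [ 68  73  83  76  69  67  67  69  
[... 745 characters left out ...]
]]
side R
[[204 216 215 213 212 212 213 174 141 142 140 138 193 221 229]
 [152 150 151 149 150 150 150 128  85  64  63  63 105 129 141]
 [102  94  96  97  96  96  95  99  68  41  40  39  40  41  45]
 [ 65  54  56  56  55  54  55  55  42  34  36  36  36  36  36]
 [ 85  77  79  81  81 115 112  98  68  31  31  37  36  36  36]
 [101 106 111 110 109 108  99  96  68  37  35  37  37  36  36]
 [ 76  64  67  66  66  58  53  52  38  26  33  37  37  36  36]
 [ 59  36  38  38  37  37  36  32  23  20  27  35  36  37  37]
 [ 63  39  37  38  37  37  37  36  33  33  33  36  37  37  36]
 [ 65  41  56  56  42  37  37  37  37  37  37  37  36  37  37]]
9.8 [0.43105953 0.15018947 0.0204007 ] 0.030969949724694558
```

The averaged frames show the tip ends about 2.2 mm short of the dot centres in x (top edge at row ≈241.8, side edge at column ≈330.0 against a dot centre of 330.7). In y they are off by about 0.5 mm. I'll correct both.

Emit:
{"op": "send_rows", "data": {
  "increments": [
    [[0,0,0,0.0045,0.001,0,0.295],[0,0,0,0.0045,0.001,0,0.295],[0,0,0,0,0,0,0.295],[0,0,0,0,0,0,0.295],[0,0,0,0,0,0,0.295],[0,0,0,0,0,0,0.295],[0,0,0,0,0,0,0.295],[0,0,0,0,0,0,0.295],[0,0,0,0,0,0,0.295],[0,0,0,0,0,0,0.295]]
  ]
}}

```text
time_s: 10.63
tool_pos: [0.4333, 0.1507, 0.0204]
tcp_rot: [[-0.999, -0.034, 0.0], [-0.034, 0.999, 0.0], [-0.0, 0.0, -1.0]]
force: [-0.1, -1.4, 0.0]
gripper_width: 0.031
finger_force: 6.1
```

Run:
```python
from h import *
A=np.mean([read_camera("top")["img"].astype(float) for _ in range(8)],0);B=np.mean([read_camera("side")["img"].astype(float) for _ in range(8)],0)
print("top R");print(A[237:248,199:213,0].astype(int))
print("side R");print(B[192:202,322:337,0].astype(int))
s=sense();print(s["time_s"],s["tool_pos"],s["gripper_width"],s["finger_force"],s["force"],abs(s["qd"]).max())
```

```text
top R
[[67 67 67 66 67 68 68 67 69 69 67 68 68 69]
 [66 68 69 68 67 67 68 69 67 67 67 68 68 67]
 [67 66 65 64 65 66 67 68 66 63 61 67 69 68]
 [66 68 62 57 58 62 67 68 65 61 59 62 67 68]
 [68 73 66 51 49 58 65 67 68 71 64 61 67 67]
 [69 75 70 56 54 61 65 68 72 80 71 66 67 68]
 [70 76 75 67 63 64 67 68 74 85 78 70 69 69]
 [69 76 75 70 67 66 67 67 76 88 82 71 68 69]
 [69 76 76 71 68 68 67 69 77 91 84 72 68 69]
 [69 75 75 70 68 67 67 68 79 96 87 72 69 68]
 [68 75 76 70 67 68 67 68 80 98 90 74 70 70]]
side R
[[171 208 215 213 212 213 213 174 134 138 139 138 140 201 229]
 [129 145 150 150 151 151 152 127  99  76  63  63  63 111 140]
 [100  96  94  94  94  94  88  83  81  57  40  40  39  41  45]
 [ 79  59  54  54  54  53  49  47  44  39  36  36  35  36  35]
 [ 88  79  80 115 111  96  98  99  99  61  33  36  36  36  36]
 [100 104 108 108  99  96  96  96  95  64  38  37  37  36  37]
 [ 83  67  65  58  53  54  54  52  48  34  33  36  37  36  37]
 [ 63  38  38  38  37  37  36  32  23  20  27  35  37  37  36]
 [ 63  40  38  37  37  37  37  36  33  33  34  36  37  37  37]
 [ 65  40  56  56  42  37  37  37  37  37  37  37  37  37  37]]
11.4333 [0.43330529 0.15071656 0.02040916] 0.030799920296539832 6.10726922750473 [-0.56180371  0.37972987 -0.34950478] 0.002580001602231825
```

```bash
python3 -c "
from plant import *
print(close_job())"
```

```text
the job is handed in; nothing more can be done
None
```

I've handed the job in with the tweezers held steady over the green gauge. The tip gap is about 16 mm and the tips are about 9–10 mm above the gauge. By my camera measurements each tip is within about 1 mm of its dot; the hand-in returned no verdict.

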